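# Push a lamp housing into the test fixture and start the test

### The job

Push the grey lamp housing along the bench into the corner of the test fixture until it sits flush against both the long back stop and the short side stop, and only then press the green button on the fixture fully down and let it come up again. Push the housing by its outer edge with the fingers: do not lift it, tip it or touch the raised contacts on its top. Leave everything else on the bench where it is, and finish clear of it all.

Things in the scene. Friction and masses are not known exactly. Their poses are not given: they have to be found in the camera images.
- housing: Loose grey plastic lamp housing: slab 88 (x) x 130 (y) x 22 mm high, about 0.2 kg. Origin: centre of its underside, z up. Starts flat on the bench, robot side of the back stop and -y of its place, turned up to 0.3 rad to the fixture. In place, its +x long edge is on the back stop and its +y end on the side stop: origin at (-0.044, -0.065, 0) m in the fixture frame, axes parallel.
- housing_contacts: The raised contacts and bosses fixed on top of the grey housing, 22 to 30 mm above the bench, at least 11 mm inside its outline; same origin and axes as housing. Not to be touched.
- fixture: Fixed; place and yaw (to 0.12 rad) vary. Origin on the bench at the inner corner of its two aluminium stops, 26 mm high, 20 thick; x away from the robot, y to its left. Back stop face: plane x=0, y -0.25 to 0 m. Side stop face: plane y=0, x -0.10 to 0. Blue console 45 mm high: x -0.11 to 0.02, y 0.02 to 0.12. Bare bench inside the corner; painted yellow lines outline the housing's place.
- start_button (a joint): Travel of the green push button on the console: 0 m up, 0.006 m fully down. A spring pushes it back; fully down takes 5 N.
- start_button_top (a point): Centre of the top face of the green button, 30 mm across, on top of the blue console at (-0.05, 0.07) m in the fixture's frame; it is pressed straight down.
- black_housing: A black housing of the same shape and size as the grey one, loose; a bystander. Origin at the centre of its underside.
- glue: A white glue bottle, 40 mm across and 110 mm tall, standing; a bystander. Origin at the centre of its underside.
- tape: A yellow ring of tape, 90 mm across, 25 mm high, lying flat; a bystander. Origin at the centre of its underside.
- carton: A small cardboard carton, 70 x 60 x 55 mm; a bystander. Origin at the centre of its underside.
- screwdriver: A screwdriver about 160 mm long lying along its own x, under 35 mm high, on the robot's side of the console; a bystander. Origin at its underside near mid-length.
- pry_wedge: A flat red pry wedge, about 115 mm long along its x, 32 mm wide and 10 mm high, on the bench beyond the -y end of the back stop; a bystander. Origin at the underside, 45 mm from its narrow end.
Not all that is in view belongs to the job. Leave any purple or red look-alike of the housing alone.

How it is judged:
By the outcome, as a careful person would: the job done as asked, in the order asked, and still so for the second after the job is handed in, with the robot touching nothing.
It also fails if it takes over 64 s, if anything falls off the work surface, if the arm or the gripper's body presses on something with over 40 N, if the wrist force passes 120 N, or if a joint passes its speed limit or range.

### The arm

A 7-joint arm with a two-finger parallel gripper is mounted at the origin on the work surface. World frame = base frame: x ahead of the robot, y to its left, z up, the work surface at z = 0. Lengths are in m, angles in rad, forces in N, time in s.
With the tool pointing down it reaches from about 0.4 to 0.875 m from the base axis. Payload 19.3 kg.
Tool frame: the origin (TCP) lies at the very end of the fingers, on their centre line; the grasp point (between the pads) lies 19 mm behind it; z points along the fingers, y is the direction in which the jaws open and shut (so a half turn about z gives the same grasp; the last joint's range is limited). The gripper opens to 85 mm and grips with 20 to 120 N. Pads are 22 mm wide; open, the fingers measure 114 mm over their backs; the gripper's body (76 mm by 85 mm) begins 54 mm behind the grasp point. The pads swing forward as they close: fully open they stand 13 mm farther back than shut.
Start: joints at [1.061, 0.521, -0.036, 1.599, 0.021, 1.021, -0.113], TCP at [0.266, -0.566, 0.231] pointing down, gripper open.
Joint ranges: [-2.91, 2.91], [-0.3, 2.13], [-1.5, 1.42], [0.17, 2.43], [-1.26, 4.41], [0.16, 1.93], [-2.52, 2.52]. Speed limits (rad/s): [1.89, 1.89, 2.39, 2.39, 3.01, 3.01, 3.01].

### API

Orientations are given as [roll, pitch, yaw] about the fixed x, y, z axes, in that order (R = Rz(yaw) Ry(pitch) Rx(roll)).
In Python, from workcell import bot, grab_frame, calibration, workorder gives the robot as it stands.
- The arm moves only by the tool move_arm, never from a script. Its arguments are lists of equal length, an entry for each row: "jaw": the closure in counts, from 0 (fully open) to 255 (shut); "dp": the shift along the tool's x, y, z in units of 800 mm (1.0 is 800 mm), a list of three; "rotation": the turn, a rotation vector about the tool's x, y, z in units of pi rad (1.0 is pi rad), a list of three. In form: {"jaw": [jaw, ...], "dp": [[dx, dy, dz], ...], "rotation": [[rx, ry, rz], ...]}. A call has 1 to 10 rows; each row shifts and turns the commanded pose from where the row before left it, along the tool's axes as they then stand; what a row does not reach is not made up. A row lasts 1/8 s, in which the tool goes at most 62.5 mm and 10.7 degrees, less where a joint would pass 70% of its speed; a pose out of reach is approached as far as the arm can. A call with a number of a shift or a turn outside -1 to 1 is refused whole. A call with a gripper value outside its range is refused whole. The fingers move at their own pace and stop on an object; "squeeze" is the grip in N (left out, the last holds). Time passes only in rows, so rows that do not move let the fingers close. It gives the time, the measured TCP pose, the force and the opening at its end, in the units of the state.
- bot.observe(): the state, without advancing time (a new reading comes with each control period).
- grab_frame(name): name is "scene" or "side" or "wrist"; returns the picture (400x640x3 uint8, blue, green, red); there is no depth.
- calibration(name): a dict with "camera_matrix" (3x3 intrinsics, pixels), "dist" ([k1, k2, p1, p2, k3] as OpenCV has them; the pictures are not rectified), "T" (4x4, takes a point from camera to world coordinates). Camera axes: x right, y down, z forward; pixel columns grow to the right and rows downward; lengths in m; the calibration is good to about 2 mm. A picture is of the moment at which its call begins: read the wrist's pose just before it. calibration takes no time and is no camera call; for the wrist camera it gives the pose at the moment of the call.
- workorder.job_done(): hands the job in, once; it reports no verdict.
The state is a dict: "clock": time; "qpos": joint angles; "qd": joint speeds; "joint_efforts": joint torques, N m; "position": TCP position; "tool_rot": TCP orientation; "force": force on the tool from outside, world axes, zero at the start; "moment": the same for the moment, N m; "grip_width": finger opening in m.
Only numpy, scipy, OpenCV 4.12 (cv2) and the standard library are available. Lean on these libraries where they do the work, as an engineer would, in place of code of your own. Each camera call takes 0.05 s, during which the arm holds its last target. There are 200 camera calls.

## Working session

There is one attempt and no reset: what is moved stays moved. The work goes in short steps, Python scripts to look and compute and a tool call to move; the robot and the scene stay as the last step left them, time stands still between calls to the robot, and variables do not carry over. Pictures are saved under pics/ and viewed, about 8 in all and at most 12, crops included, and the job is handed in when it is done.

Besides the shell and the picture viewer there is one more tool, called after "Emit:" as name(argument=value, ...) on one line, values as JSON. move_arm: Moves the arm, as the interface text tells. Shifts and turns lie within -1 to 1; 1 stands for 800 mm of shift or pi rad of turn. Its arguments: {"type":"object","properties":{"jaw":{"type":"array","items":{"type":"number"}},"dp":{"type":"array","items":{"type":"array","items":{"type":"number","minimum":-1,"maximum":1}}},"rotation":{"type":"array","items":{"type":"array","items":{"type":"number","minimum":-1,"maximum":1}}},"squeeze":{"type":"number"}},"required":["jaw","dp","rotation"]}

```bash
ls; mkdir -p pics
python3 - <<'E'
from workcell import bot, grab_frame, calibration
import cv2,numpy as np
print(bot.observe())
for n in("scene","side"):
    cv2.imwrite(f"pics/{n}0.png",grab_frame(n)); c=calibration(n); print(n,np.round(c["T"],3).tolist(),c["camera_matrix"],c["dist"])
E
```

```text
pics
{'clock': 0.0, 'qpos': array([ 1.06078899,  0.52205456, -0.03630462,  1.59997912,  0.02120256,
        1.02110272, -0.11279394]), 'qd': array([-0.00081572, -0.00061095,  0.00071894, -0.00078133,  0.0017166 ,
        0.00065198,  0.00043885]), 'joint_efforts': array([ 3.94699919e-04, -9.27101827e+01,  1.97934575e+00, -3.69922149e+01,
        1.76330935e-02,  8.52133351e-03,  4.06969298e-05]), 'position': array([ 0.26591761, -0.56524486,  0.23071106]), 'tool_rot': array([-3.14043786e+00,  9.57254745e-05,  4.39784547e-01]), 'force': array([0.00897957, 0.70833472, 0.44311391]), 'moment': array([-0.02086327,  0.05228528, -0.0054906 ]), 'grip_width': 0.08528436511222438}
scene [[0.84, 0.34, -0.424, 1.099], [0.543, -0.53, 0.651, -0.766], [-0.004, -0.777, -0.63, 0.817], [0.0, 0.0, 0.0, 1.0]] [[423.23666469   0.         317.8565116 ]
 [  0.         423.23666469 199.81983873]
 [  0.           0.           1.        ]] [-0.07255213  0.          0.          0.          0.        ]
side [[-0.699, -0.511, 0.501, 0.114], [-0.716, 0.493, -0.494, 0.482], [0.006, -0.704, -0.71, 0.774], [0.0, 0.0, 0.0, 1.0]] [[376.53285761   0.         322.94731501]
 [  0.         376.53285761 202.1436555 ]
 [  0.           0.           1.        ]] [-0.03152691  0.          0.          0.          0.        ]
```

View pics/scene0.png

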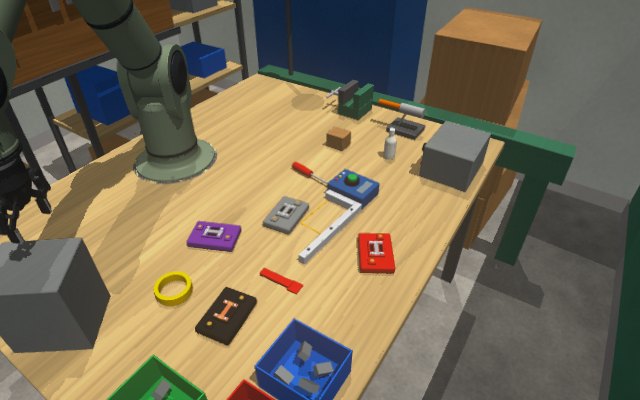

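View pics/side0.png

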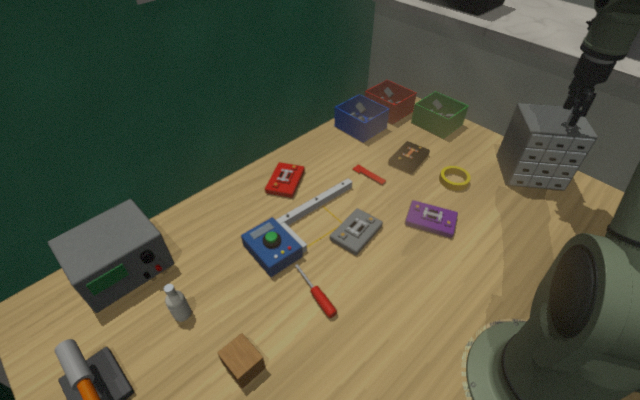

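Scene view: grey housing at about (286,214), button (352,179), back stop end (305,256), purple decoy left of it at (214,236). Side view: housing (357,231), button (271,239), stop end (350,183).

```bash
cat > h.py <<'E'
import cv2,numpy as np
from workcell import bot, grab_frame, calibration
def ray(cal,px):
    p=cv2.undistortPoints(np.array(px,float).reshape(-1,1,2),np.array(cal["camera_matrix"]),np.array(cal["dist"])).reshape(-1,2)
    T=np.array(cal["T"]); d=np.c_[p,np.ones(len(p))]@T[:3,:3].T
    return T[:3,3],d
def onplane(cal,px,z):
    o,d=ray(cal,px); return o+d*((z-o[2])/d[:,2])[:,None]
E
python3 - <<'E'
from h import *
np.set_printoptions(precision=4,suppress=True)
c=calibration("scene")
print("button",onplane(c,[[352,179]],.05)); print("hous",onplane(c,[[294,194],[310,204],[286,232],[263,217]],.022))
print("stop end near/far top, corner",onplane(c,[[300,254],[308,260],[360,207]],.026))
print("screwdriver",onplane(c,[[293,165],[330,183]],.01))
c=calibration("side")
print("button",onplane(c,[[271,239]],.05)); print("hous",onplane(c,[[362,210],[382,220],[356,251],[331,235]],.022))
print("stop end",onplane(c,[[348,180],[353,186]],.026)); print("screwdriver",onplane(c,[[332,312],[297,265]],.01))
print("carton/glue/purple",onplane(c,[[240,360],[178,310],[432,218]],.03))
w=calibration("wrist"); o=bot.observe();print(np.round(w["T"],3).tolist(),w["camera_matrix"])
E
```

```text
button [[0.6153 0.1696 0.05  ]]
hous [[ 0.4871  0.0414  0.022 ]
 [ 0.5545  0.0279  0.022 ]
 [ 0.5659 -0.1073  0.022 ]
 [ 0.474  -0.0927  0.022 ]]
stop end near/far top, corner [[ 0.6475 -0.1576  0.026 ]
 [ 0.6765 -0.1638  0.026 ]
 [ 0.6873  0.091   0.026 ]]
screwdriver [[0.3831 0.1808 0.01  ]
 [0.5416 0.1616 0.01  ]]
button [[0.6225 0.1595 0.05  ]]
hous [[ 0.5482 -0.0979  0.022 ]
 [ 0.486  -0.1088  0.022 ]
 [ 0.4648  0.0189  0.022 ]
 [ 0.5447  0.027   0.022 ]]
stop end [[ 0.6566 -0.1572  0.026 ]
 [ 0.6285 -0.1486  0.026 ]]
screwdriver [[0.3935 0.1755 0.01  ]
 [0.5422 0.1474 0.01  ]]
carton/glue/purple [[ 0.4391  0.388   0.03  ]
 [ 0.6219  0.4213  0.03  ]
 [ 0.393  -0.2049  0.03  ]]
[[0.426, -0.862, -0.276, 0.336], [-0.905, -0.406, -0.129, -0.533], [-0.001, 0.304, -0.953, 0.373], [0.0, 0.0, 0.0, 1.0]] [[311.6003   0.     320.8614]
 [  0.     311.6003 198.8237]
 [  0.       0.       1.    ]]
```

Emit:
move_arm(jaw=[0,0,0,0,0,0,0,0,0,0], dp=[[0,0,-0.05],[0,0,-0.05],[0,0,0],[0,0,0],[0,0,0],[0.0236,-0.0537,0],[0.0236,-0.0537,0],[0.0236,-0.0537,0],[0.0236,-0.0537,0],[0.0236,-0.0537,0]], rotation=[[0,0,0],[0,0,0],[0,0,0.059],[0,0,0.059],[0,0,0.059],[0,0,0],[0,0,0],[0,0,0],[0,0,0],[0,0,0]])

```text
clock: 1.35
position: [0.3853, -0.3617, 0.3112]
tool_rot: [-3.141, 0.0, -0.116]
force: [1.1, -0.0, 0.3]
grip_width: 0.0854
```

Emit:
move_arm(jaw=[0,0,0,0,0,0,0,0,0,0], dp=[[0.0236,-0.0537,0],[0.0236,-0.0537,0],[0.0236,-0.0537,0],[0.0236,-0.0537,0],[0.0236,-0.0537,0],[0.0236,-0.0537,0],[0.0236,-0.0537,0],[0.0236,-0.0537,0],[0.0236,-0.0537,0],[0,0,0]], rotation=[[0,0,0],[0,0,0],[0,0,0],[0,0,0],[0,0,0],[0,0,0],[0,0,0],[0,0,0],[0,0,0],[0,0,0]])

```text
clock: 2.6
position: [0.5991, 0.005, 0.3104]
tool_rot: [-3.14, 0.001, -0.112]
force: [-1.4, -0.9, 0.3]
grip_width: 0.0854
```

Run:
```python
from h import *
o=bot.observe(); print(o["clock"],o["position"],o["tool_rot"],o["force"])
import pickle
c=calibration("wrist");im=grab_frame("wrist");cv2.imwrite("pics/w1.png",im);pickle.dump(c,open("w1.pkl","wb"))
```

```text
2.6 [0.59909361 0.00499297 0.31043691] [-3.14023271e+00  1.18982395e-03 -1.11564884e-01] [-1.38394877 -0.8636064   0.26901873]
```

View pics/w1.png

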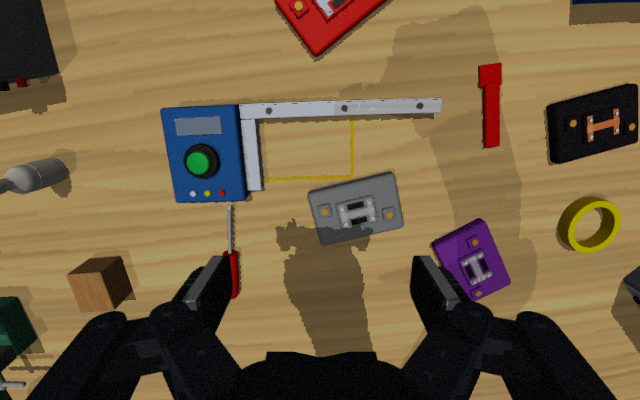

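Wrist view: fixture corner near (259,119), back stop to (441,110), housing corners about (308,190),(392,172),(403,225),(320,245), button (200,161). Purple piece is behind the housing at (470,260).

```bash
cat >> h.py <<'E'
def fit(mask_pts,cal,z):
    P=onplane(cal,mask_pts,z)[:,:2]
    (c,s,a)=cv2.minAreaRect(P.astype(np.float32)*1000)
    return np.array(c)/1000,np.array(s),a,cv2.boxPoints((c,s,a))/1000
E
python3 - <<'E'
from h import *
import pickle
np.set_printoptions(precision=4,suppress=True)
c=pickle.load(open("w1.pkl","rb"));im=cv2.imread("pics/w1.png");hsv=cv2.cvtColor(im,cv2.COLOR_BGR2HSV)
print("tcpcheck cam",c["T"][:3,3])
for p in[(340,185),(335,235),(300,108),(300,118),(250,160),(260,160),(255,180),(420,103),(420,113)]:print(p,hsv[p[1],p[0]])
m=((hsv[...,1]<45)&(hsv[...,2]>60)).astype(np.uint8)
roi=np.zeros_like(m);roi[165:250,295:410]=1
k=cv2.findContours(m*roi,cv2.RETR_EXTERNAL,cv2.CHAIN_APPROX_NONE)[0];k=max(k,key=cv2.contourArea)
print("housing",cv2.contourArea(k),*fit(k.reshape(-1,2),c,.022))
g=cv2.inRange(hsv,(45,120,90),(75,255,255));k=max(cv2.findContours(g[100:210,150:250],0,1)[0],key=cv2.contourArea)+[150,100]
(u,r)=cv2.minEnclosingCircle(k);print("button",u,r,onplane(c,[u],.055), onplane(c,[u,(u[0]+r,u[1])],.055))
# aluminium
roi[:]=0;roi[90:200,238:450]=1
m=((hsv[...,1]<45)&(hsv[...,2]>60)).astype(np.uint8)*roi
k=max(cv2.findContours(m,0,1)[0],key=cv2.contourArea);print(cv2.approxPolyDP(k,3,True).reshape(-1,2).tolist())
cv2.imwrite("pics/w1c.png",cv2.resize(im[80:260,150:450],None,fx=2.6,fy=2.6,interpolation=cv2.INTER_CUBIC))
E
```

```text
tcpcheck cam [ 0.6766 -0.0043  0.453 ]
(340, 185) [105   8  63]
(335, 235) [60  4 60]
(300, 108) [107  22 184]
(300, 118) [ 19 120  96]
(250, 160) [110  21 181]
(260, 160) [105  12  41]
(255, 180) [108  24 182]
(420, 103) [165   8  64]
(420, 113) [15 28 91]
housing 3984.0 [ 0.5163 -0.0379] [ 86.0866 127.5183] 7.772003173828125 [[ 0.4651  0.0194]
 [ 0.4823 -0.1069]
 [ 0.5676 -0.0953]
 [ 0.5504  0.0311]]
button (196.93670654296875, 162.90505981445312) 11.293671607971191 [[0.6167 0.1659 0.055 ]] [[0.6167 0.1659 0.055 ]
 [0.6149 0.151  0.055 ]]
[[441, 98], [239, 104], [247, 189], [261, 189], [255, 118], [440, 112]]
```

View pics/w1c.png

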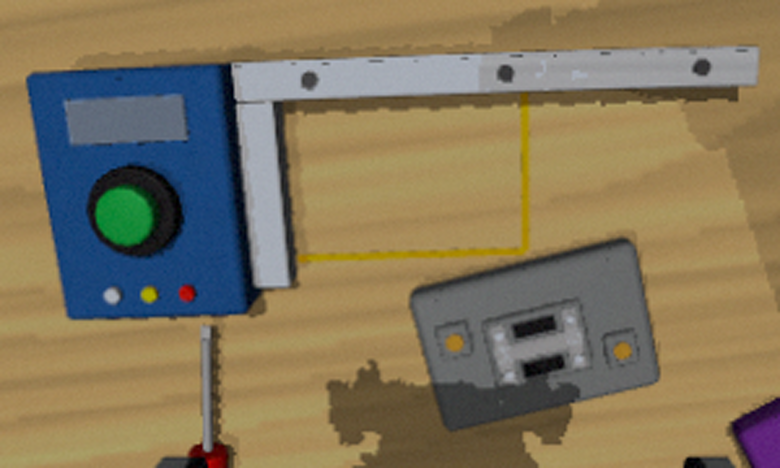

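Run:
```python
from h import *
import pickle
np.set_printoptions(precision=4,suppress=True)
c=pickle.load(open("w1.pkl","rb"))
P=onplane(c,[[441,98],[239,104],[255.5,118.5],[440,112.5],[261,189],[247,189]],.026)[:,:2];print(P)
d=P[3]-P[2];print("len",np.linalg.norm(d),"yaw back",np.arctan2(d[0],-d[1]))
e=P[4]-P[2];print("side len",np.linalg.norm(e),"yaw",np.arctan2(-e[1],-e[0]))
for y in(-.07,-.06,-.08,):
  R=np.array([[np.cos(y),-np.sin(y)],[np.sin(y),np.cos(y)]]);print(y,"target",P[2]+R@[-.044,-.065],"button",P[2]+R@[-.05,.07])
# yellow lines at z0
print(onplane(c,[[268,178.5],[352,177],[352,118]],0)[:,:2])
w=onplane(c,[[197,162]],.055);print(w)
```

```text
[[ 0.6621 -0.162 ]
 [ 0.6835  0.1045]
 [ 0.6623  0.0858]
 [ 0.6435 -0.1605]
 [ 0.5646  0.0947]
 [ 0.5669  0.1147]]
len 0.24701913979207935 yaw back -0.07635048783448982
side len 0.09814298731241 yaw -0.09111629185237143
-0.07 target [0.6139 0.024 ] button [0.6174 0.1591]
-0.06 target [0.6145 0.0235] button [0.6166 0.1587]
-0.08 target [0.6133 0.0245] button [0.6181 0.1596]
[[ 0.5728  0.0875]
 [ 0.5612 -0.0377]
 [ 0.6468 -0.0448]]
[[0.6178 0.1655 0.055 ]]
```

Emit:
move_arm(jaw=[80,80,80,80,80,80,80,80,80,80], dp=[[-0.051,0.017,0],[-0.051,0.017,0],[-0.051,0.017,0],[-0.051,0.017,0],[0,0,0.06],[0,0,0.06],[0,0,0.06],[0,0,0.06],[0,0,0.06],[0,0,0]], rotation=[[0,0,-0.0095],[0,0,0],[0,0,0],[0,0,0],[0,0,0],[0,0,0],[0,0,0],[0,0,0],[0,0,0],[0,0,0]])

```text
clock: 3.9
position: [0.4287, -0.0383, 0.0694]
tool_rot: [3.141, 0.006, -0.087]
force: [0.5, 0.2, 1.5]
grip_width: 0.0582
```

Run:
```python
from h import *
import pickle
o=bot.observe(); p=o["position"];print(o["clock"],p,o["tool_rot"],o["grip_width"])
y=-.082;u=np.array([np.cos(y),np.sin(y)]);v=np.array([-u[1],u[0]]);print("u,v",p[:2]@u,p[:2]@v)
c=calibration("wrist");im=grab_frame("wrist");cv2.imwrite("pics/w2.png",im);pickle.dump(c,open("w2.pkl","wb"))
```

```text
3.9 [ 0.42866208 -0.03832377  0.06942648] [ 3.14078289  0.00564346 -0.08719982] 0.05824573043021503
u,v 0.4303607574200688 -0.003084080545677291
```

View pics/w2.png

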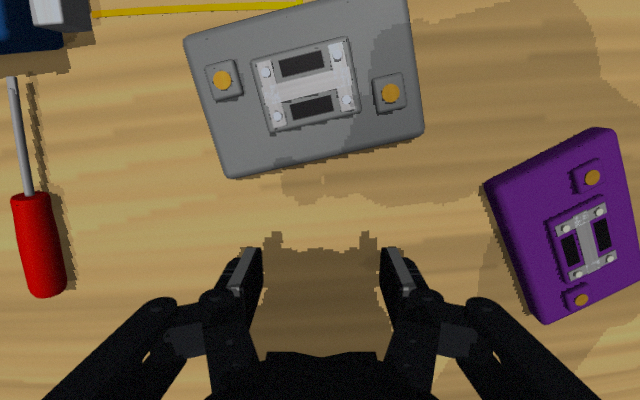

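Fingers straddle clear bench (tips around (240,270) and (400,270)), housing ahead, purple piece clear to the right. Descending and starting the push.

Emit:
move_arm(jaw=[80,80,80,80,80,80,80,80,80,80], dp=[[0,0,0.04],[0,0,0.04],[0,0,0],[0.01,0,0],[0.01,0,0],[0.01,0,0],[0.01,0,0],[0.01,0,0],[0.01,0,0],[0,0,0]], rotation=[[0,0,0],[0,0,0],[0,0,0],[0,0,0],[0,0,0],[0,0,0],[0,0,0],[0,0,0],[0,0,0],[0,0,0]])

```text
clock: 5.2
position: [0.4794, -0.0419, 0.0073]
tool_rot: [-3.141, -0.001, -0.087]
force: [0.4, -1.1, 0.1]
grip_width: 0.0589
```

```bash
cat >> h.py <<'E'
def st():
    o=bot.observe(); p=o["position"]
    y=-.082;u=np.array([np.cos(y),np.sin(y)]);v=np.array([-u[1],u[0]])
    print("t",o["clock"],"u,v,z",np.round([p[:2]@u,p[:2]@v,p[2]],4),"F",np.round(o["force"],1),"rot",np.round(o["tool_rot"],3),"w",round(o["grip_width"],4))
E
python3 - <<'E'
from h import *
st();cv2.imwrite("pics/w3.png",grab_frame("wrist"))
E
```

```text
t 5.2 u,v,z [ 0.4812 -0.0024  0.0073] F [ 0.4 -1.1  0.1] rot [-3.141e+00 -1.000e-03 -8.700e-02] w 0.0589
```

View pics/w3.png

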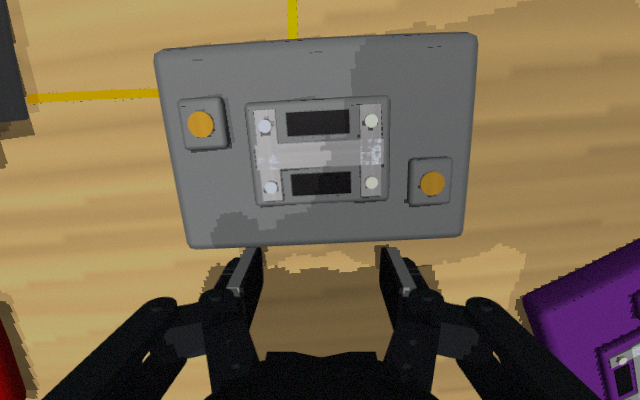

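The housing has been squared nearly parallel to the fixture, both fingers on its edge (row ~245). Continuing.

Emit:
move_arm(jaw=[80,80,80,80,80,80,80,80,80], dp=[[0.01,0,0],[0.01,0,0],[0.01,0,0],[0.01,0,0],[0.01,0,0],[0.01,0,0],[0.01,0,0],[0.008,0,0],[0,0,0]], rotation=[[0,0,0],[0,0,0],[0,0,0],[0,0,0],[0,0,0],[0,0,0],[0,0,0],[0,0,0],[0,0,0]])

```text
clock: 6.38
position: [0.5414, -0.0472, 0.0073]
tool_rot: [-3.141, -0.001, -0.087]
force: [0.8, 0.9, -0.6]
grip_width: 0.0589
```

Emit:
move_arm(jaw=[80,80,80,80], dp=[[0.004,0,0],[0.003,0,0],[0.003,0,0],[0,0,0]], rotation=[[0,0,0],[0,0,0],[0,0,0],[0,0,0]])

```text
clock: 6.88
position: [0.5491, -0.0479, 0.0073]
tool_rot: [-3.142, -0.0, -0.086]
force: [-0.5, 0.0, -0.4]
grip_width: 0.059
```

```bash
python3 -c "
from h import *
st()"
```

```text
t 6.875 u,v,z [ 0.5511 -0.0028  0.0073] F [-0.5  0.  -0.4] rot [-3.142 -0.    -0.086] w 0.059
```

Emit:
move_arm(jaw=[80,80,80], dp=[[0.0025,0,0],[0.0015,0,0],[0,0,0]], rotation=[[0,0,0],[0,0,0],[0,0,0]])

```text
clock: 7.25
position: [0.5521, -0.0482, 0.0073]
tool_rot: [-3.142, -0.0, -0.086]
force: [-0.8, 0.4, 0.4]
grip_width: 0.0588
```

Emit:
move_arm(jaw=[80,80,80], dp=[[0.0015,0,0],[0.001,0,0],[0,0,0]], rotation=[[0,0,0],[0,0,0],[0,0,0]])

```text
clock: 7.62
position: [0.5526, -0.0484, 0.0071]
tool_rot: [3.141, 0.003, -0.086]
force: [-9.1, 0.4, 6.8]
grip_width: 0.0589
```

Emit:
move_arm(jaw=[80,80,80,255,255,255,255,255,255,255], dp=[[-0.02,0,0],[0,0,-0.05],[0,0,-0.05],[0,0.04,0],[0,0.04,0],[0,0.035,0],[0.044,0,0],[0.044,0,0],[0,0,0],[0,0,0]], rotation=[[0,0,0],[0,0,0],[0,0,0],[0,0,0],[0,0,0],[0,0,0],[0,0,0],[0,0,0],[0,0,0],[0,0,0]])

```text
clock: 8.88
position: [0.5998, -0.1447, 0.0871]
tool_rot: [3.142, 0.0, -0.086]
force: [-0.8, -0.4, -1.3]
grip_width: -0.0003
```

Run:
```python
from h import *
import pickle
st();c=calibration("wrist");im=grab_frame("wrist");cv2.imwrite("pics/w4.png",im)
np.set_printoptions(precision=4,suppress=True)
hsv=cv2.cvtColor(im,cv2.COLOR_BGR2HSV)
pickle.dump(c,open("w4.pkl","wb"))
```

```text
t 8.875 u,v,z [ 0.6096 -0.0951  0.0871] F [-0.8 -0.4 -1.3] rot [ 3.142  0.    -0.086] w -0.0003
```

View pics/w4.png

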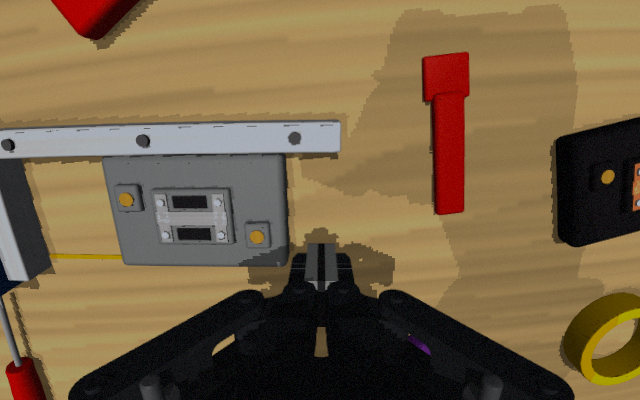

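Housing lies against the back stop; its -y end is at column ~287, fingertips above clear bench right of it, wedge at (450,180) clear.

Run:
```python
from h import *
import pickle
np.set_printoptions(precision=4,suppress=True)
c=pickle.load(open("w4.pkl","rb"))
y=-.082;R=np.array([[np.cos(y),np.sin(y)],[-np.sin(y),np.cos(y)]])
print(onplane(c,[[284,158],[289,264],[103,160],[122,264]],.022)[:,:2]@R.T)
print("wedge",onplane(c,[[435,213],[432,100]],.01)[:,:2]@R.T)
```

```text
[[ 0.65   -0.0709]
 [ 0.5696 -0.0714]
 [ 0.65    0.0556]
 [ 0.5687  0.0585]]
wedge [[ 0.6056 -0.182 ]
 [ 0.6876 -0.1715]]
```

Emit:
move_arm(jaw=[255,255,255,255,255,255,255,255,255,255], dp=[[0,0.007,0],[0,0,0.05],[0,0,0.05],[0,0,0],[0,-0.01,0],[0,-0.01,0],[0,-0.01,0],[0,-0.01,0],[0,-0.01,0],[0,0,0]], rotation=[[0,0,0],[0,0,0],[0,0,0],[0,0,0],[0,0,0],[0,0,0],[0,0,0],[0,0,0],[0,0,0],[0,0,0]])

```text
clock: 10.18
position: [0.6033, -0.1093, 0.0073]
tool_rot: [-3.141, 0.0, -0.085]
force: [0.4, 0.8, 0.5]
grip_width: 0.0
```

Emit:
move_arm(jaw=[255,255,255,255,255,255], dp=[[0,-0.01,0],[0,-0.01,0],[0,-0.01,0],[0,-0.01,0],[0,-0.01,0],[0,0,0]], rotation=[[0,0,0],[0,0,0],[0,0,0],[0,0,0],[0,0,0],[0,0,0]])

```text
clock: 10.92
position: [0.6067, -0.0695, 0.0073]
tool_rot: [-3.141, -0.0, -0.085]
force: [0.1, -0.1, 0.8]
grip_width: -0.0003
```

Run:
```python
from h import *
st();cv2.imwrite("pics/w5.png",grab_frame("wrist"))
```

```text
t 10.925 u,v,z [ 0.6104 -0.0196  0.0073] F [ 0.1 -0.1  0.8] rot [-3.141 -0.    -0.085] w -0.0003
```

View pics/w5.png

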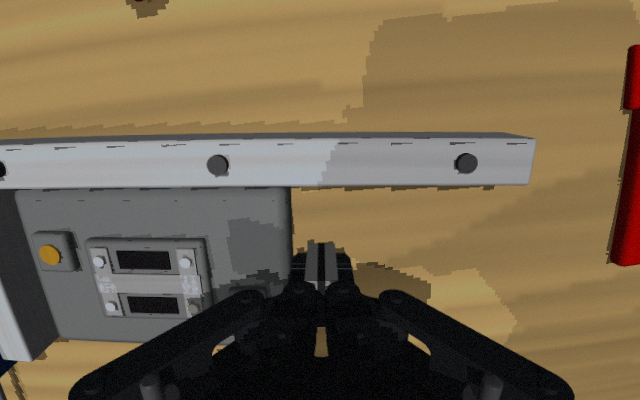

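The housing slides along the back stop, with a small gap left at the side stop (left edge, column ~20). Continuing with smaller steps.

Emit:
move_arm(jaw=[255,255,255,255], dp=[[0,-0.005,0],[0,-0.004,0],[0,-0.003,0],[0,0,0]], rotation=[[0,0,0],[0,0,0],[0,0,0],[0,0,0]])

```text
clock: 11.48
position: [0.6075, -0.0607, 0.0073]
tool_rot: [-3.141, -0.0, -0.086]
force: [0.9, 1.1, -0.4]
grip_width: 0.0
```

Emit:
move_arm(jaw=[255,255,255,255], dp=[[0,-0.002,0],[0,-0.002,0],[0,-0.002,0],[0,0,0]], rotation=[[0,0,0],[0,0,0],[0,0,0],[0,0,0]])

```text
clock: 11.98
position: [0.6079, -0.056, 0.0073]
tool_rot: [-3.141, -0.0, -0.086]
force: [-0.2, -0.5, 0.5]
grip_width: -0.0002
```

Emit:
move_arm(jaw=[255,255,255], dp=[[0,-0.002,0],[0,-0.0015,0],[0,0,0]], rotation=[[0,0,0],[0,0,0],[0,0,0]])

```text
clock: 12.35
position: [0.6082, -0.0532, 0.0073]
tool_rot: [-3.141, -0.0, -0.086]
force: [0.8, -0.1, -0.2]
grip_width: -0.0001
```

Emit:
move_arm(jaw=[255,255,255], dp=[[0,-0.0015,0],[0,-0.0015,0],[0,0,0]], rotation=[[0,0,0],[0,0,0],[0,0,0]])

```text
clock: 12.72
position: [0.6085, -0.052, 0.0074]
tool_rot: [3.141, -0.001, -0.087]
force: [2.4, -6.3, -0.7]
grip_width: -0.0001
```

Emit:
move_arm(jaw=[255,255,255], dp=[[0,-0.0015,0],[0,-0.0015,0],[0,0,0]], rotation=[[0,0,0],[0,0,0],[0,0,0]])

```text
clock: 13.1
position: [0.6088, -0.0516, 0.0074]
tool_rot: [3.139, -0.001, -0.089]
force: [2.4, -16.0, -1.2]
grip_width: -0.0004
```

Emit:
move_arm(jaw=[255,255,255,80,80,80,80,80,80], dp=[[0,0.02,0],[0,0,-0.05],[0,0,-0.05],[-0.051,0,0],[-0.05,0,0],[0,-0.05,0],[0,-0.053,0],[0,0,0.05],[0,0,0]], rotation=[[0,0,0],[0,0,0],[0,0,0],[0,0,0],[0,0,0],[0,0,0],[0,0,0],[0,0,0],[0,0,0]])

```text
clock: 14.22
position: [0.5322, 0.0244, 0.0457]
tool_rot: [3.141, 0.004, -0.086]
force: [0.2, 0.4, -0.7]
grip_width: 0.0586
```

Run:
```python
from h import *
st();cv2.imwrite("pics/w6.png",grab_frame("wrist"))
```

```text
t 14.225 u,v,z [0.5284 0.0679 0.0457] F [ 0.2  0.4 -0.7] rot [ 3.141  0.004 -0.086] w 0.0586
```

View pics/w6.png

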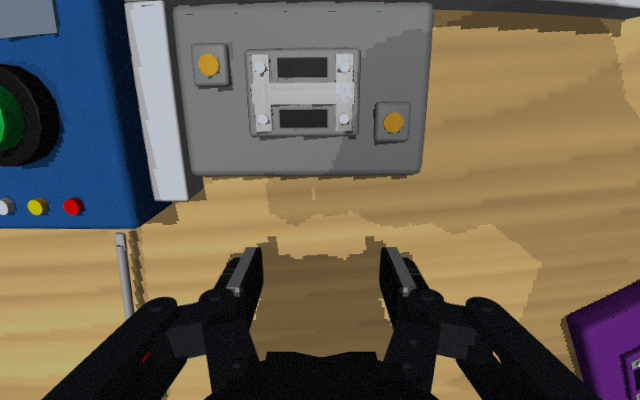

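Housing appears seated at both stops (left end against side stop at column ~180). A final light squaring push toward the back stop follows.

Emit:
move_arm(jaw=[80,80,80,80,80,80,80,80], dp=[[0,0,0.024],[0,0,0.023],[0,0,0],[0.01,0,0],[0.01,0,0],[0.006,0,0],[0.004,0,0],[0,0,0]], rotation=[[0,0,0],[0,0,0],[0,0,0],[0,0,0],[0,0,0],[0,0,0],[0,0,0],[0,0,0]])

```text
clock: 15.28
position: [0.5577, 0.0224, 0.0097]
tool_rot: [-3.142, 0.0, -0.087]
force: [0.3, 0.1, 0.3]
grip_width: 0.0587
```

Emit:
move_arm(jaw=[80,80,80], dp=[[0.0015,0,0],[0.0015,0,0],[0,0,0]], rotation=[[0,0,0],[0,0,0],[0,0,0]])

```text
clock: 15.65
position: [0.5584, 0.0223, 0.0095]
tool_rot: [3.141, 0.003, -0.086]
force: [-10.8, -0.5, 6.9]
grip_width: 0.0585
```

Emit:
move_arm(jaw=[80,80,80], dp=[[0.001,0,0],[0.001,0,0],[0,0,0]], rotation=[[0,0,0],[0,0,0],[0,0,0]])

```text
clock: 16.02
position: [0.5586, 0.0223, 0.0093]
tool_rot: [3.141, 0.006, -0.085]
force: [-17.2, 2.8, 13.3]
grip_width: 0.0586
```

Emit:
move_arm(jaw=[80,80,80,255,255,255,255,255,255,255], dp=[[-0.012,0,0],[-0.03,0,0],[-0.02,0,-0.05],[0,0,-0.06],[0,0,-0.06],[0,0,-0.06],[0,0,-0.05],[0,0,0],[0,0,0],[0,0,0]], rotation=[[0,0,0],[0,0,0],[0,0,0],[0,0,0],[0,0,0],[0,0,0],[0,0,0],[0,0,0],[0,0,0],[0,0,0]])

```text
clock: 17.27
position: [0.5117, 0.0263, 0.2326]
tool_rot: [3.141, 0.002, -0.086]
force: [-0.4, -0.1, 0.3]
grip_width: 0.0004
```

Run:
```python
from h import *
import pickle
st();c=calibration("wrist");im=grab_frame("wrist");pickle.dump(c,open("w7.pkl","wb"));cv2.imwrite("pics/w7.png",im)
```

```text
t 17.275 u,v,z [0.5079 0.0681 0.2326] F [-0.4 -0.1  0.3] rot [ 3.141e+00  2.000e-03 -8.600e-02] w 0.0004
```

View pics/w7.png

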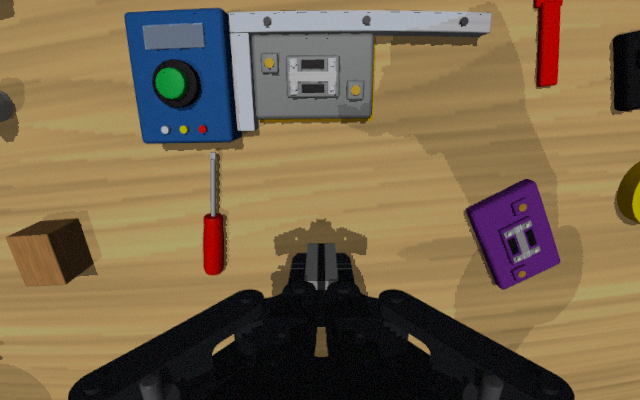

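Housing sits in the corner with yellow outline just showing around its outer edges (right edge col 373, bottom row 118); button at (170,82). Now triangulating the button from two wrist views.

Run:
```python
from h import *
import pickle
np.set_printoptions(precision=4,suppress=True)
A=[];b=[]
y=-.082;R=np.array([[np.cos(y),np.sin(y)],[-np.sin(y),np.cos(y)]])
for n in("w1","w7"):
    c=pickle.load(open(n+".pkl","rb"));hsv=cv2.cvtColor(cv2.imread(f"pics/{n}.png"),cv2.COLOR_BGR2HSV)
    g=cv2.inRange(hsv,(45,120,70),(75,255,255));k=max(cv2.findContours(g[:,100:260],0,1)[0],key=cv2.contourArea)+[100,0]
    u,r=cv2.minEnclosingCircle(k);o,d=ray(c,[u]);d=d[0]/np.linalg.norm(d);M=np.eye(3)-np.outer(d,d);A.append(M);b.append(M@o)
    for z in(.05,.055,.06):
        P=onplane(c,[u],z)[0];print(n,u,r,z,R@P[:2])
X=np.linalg.lstsq(np.vstack(A),np.hstack(b),rcond=None)[0];print(X,R@X[:2])
c=pickle.load(open("w7.pkl","rb"))
print("stop corner/ends",onplane(c,[[250,33],[489,33],[257,130]],.026)[:,:2]@R.T)
print("housing",onplane(c,[[372,118],[374,36],[254,118]],.022)[:,:2]@R.T)
```

```text
w1 (197.0, 163.0) 11.662003517150879 0.05 [0.6    0.2178]
w1 (197.0, 163.0) 11.662003517150879 0.055 [0.6009 0.2158]
w1 (197.0, 163.0) 11.662003517150879 0.06 [0.6018 0.2137]
w7 (169.0, 83.0) 16.124614715576172 0.05 [0.6038 0.2191]
w7 (169.0, 83.0) 16.124614715576172 0.055 [0.6035 0.2167]
w7 (169.0, 83.0) 16.124614715576172 0.06 [0.6032 0.2144]
[0.6182 0.1612 0.0662] [0.6029 0.2113]
stop corner/ends [[ 0.6523  0.1395]
 [ 0.654  -0.1076]
 [ 0.5539  0.1379]]
housing [[0.5661 0.0108]
 [0.6495 0.0119]
 [0.5667 0.1412]]
```

Emit:
move_arm(jaw=[255,255,255,255,255,255,255,255,255], dp=[[0.03,-0.045,0],[0.03,-0.045,0],[0.03,-0.045,0],[0.029,-0.045,0],[0,0,0.05],[0,0,0.05],[0,0,0.05],[0,0,0.03],[0,0,0]], rotation=[[0,0,0],[0,0,0],[0,0,0],[0,0,0],[0,0,0],[0,0,0],[0,0,0],[0,0,0],[0,0,0]])

```text
clock: 18.45
position: [0.6182, 0.1613, 0.0874]
tool_rot: [3.14, 0.004, -0.086]
force: [1.2, 0.4, -0.0]
grip_width: -0.0003
```

Run:
```python
from h import *
st();cv2.imwrite("pics/w8.png",grab_frame("wrist"));cv2.imwrite("pics/s8.png",cv2.resize(grab_frame("side")[150:330,180:440],None,fx=3,fy=3))
```

```text
t 18.45 u,v,z [0.6029 0.2114 0.0874] F [ 1.2  0.4 -0. ] rot [ 3.14   0.004 -0.086] w -0.0003
```

View pics/s8.png

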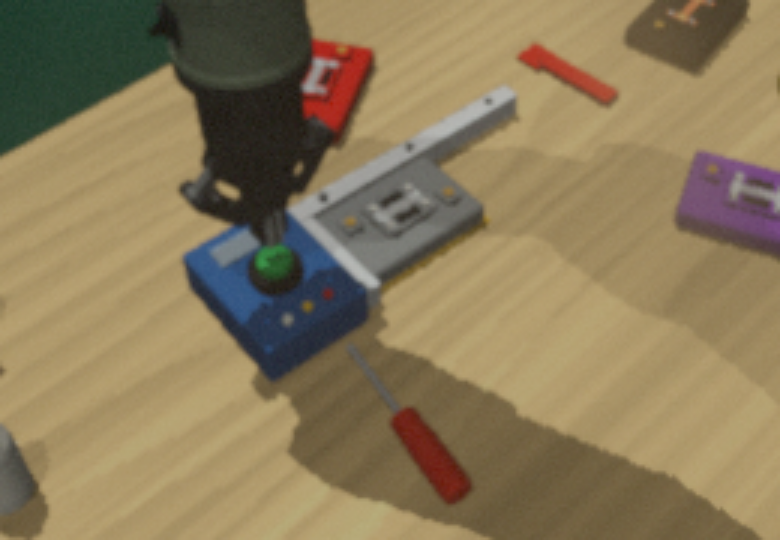

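The side view shows the closed fingers directly over the green button and the housing flush in the corner. Descending in small steps.

Emit:
move_arm(jaw=[255,255,255,255], dp=[[0,0,0.01],[0,0,0.01],[0,0,0.005],[0,0,0]], rotation=[[0,0,0],[0,0,0],[0,0,0],[0,0,0]])

```text
clock: 19.05
position: [0.6194, 0.1615, 0.0694]
tool_rot: [3.141, 0.0, -0.086]
force: [-0.1, -0.9, -0.4]
grip_width: 0.0006
```

Emit:
move_arm(jaw=[255,255,255], dp=[[0,0,0.003],[0,0,0.003],[0,0,0]], rotation=[[0,0,0],[0,0,0],[0,0,0]])

```text
clock: 19.42
position: [0.6197, 0.1617, 0.0649]
tool_rot: [-3.141, -0.0, -0.086]
force: [0.5, 0.4, 3.0]
grip_width: -0.0001
```

Emit:
move_arm(jaw=[255,255,255], dp=[[0,0,0.002],[0,0,0.002],[0,0,0]], rotation=[[0,0,0],[0,0,0],[0,0,0]])

```text
clock: 19.8
position: [0.6197, 0.1616, 0.0617]
tool_rot: [-3.141, -0.0, -0.087]
force: [-0.3, 0.8, 4.5]
grip_width: -0.0002
```

Emit:
move_arm(jaw=[255,255,255], dp=[[0,0,0.002],[0,0,0.002],[0,0,0]], rotation=[[0,0,0],[0,0,0],[0,0,0]])

```text
clock: 20.18
position: [0.6199, 0.1617, 0.0605]
tool_rot: [-3.141, -0.001, -0.087]
force: [-10.9, -2.9, 35.8]
grip_width: 0.0001
```

Bottomed (force jumped to 36 N). Releasing and clearing.

Emit:
move_arm(jaw=[255,255,255,255,255,255,255,255], dp=[[0,0,-0.01],[0,0,-0.03],[0,0,-0.06],[0,0,-0.06],[0,0,-0.06],[-0.05,0.03,-0.03],[-0.05,0.03,0],[0,0,0]], rotation=[[0,0,0],[0,0,0],[0,0,0],[0,0,0],[0,0,0],[0,0,0],[0,0,0],[0,0,0]])

```text
clock: 21.18
position: [0.5335, 0.119, 0.259]
tool_rot: [3.141, 0.0, -0.088]
force: [0.2, 0.7, -0.0]
grip_width: -0.0001
```

Run:
```python
from h import *
st();cv2.imwrite("pics/w9.png",grab_frame("wrist"))
```

```text
t 21.175 u,v,z [0.522  0.1623 0.259 ] F [ 0.2  0.7 -0. ] rot [ 3.141  0.    -0.088] w -0.0001
```

View pics/w9.png

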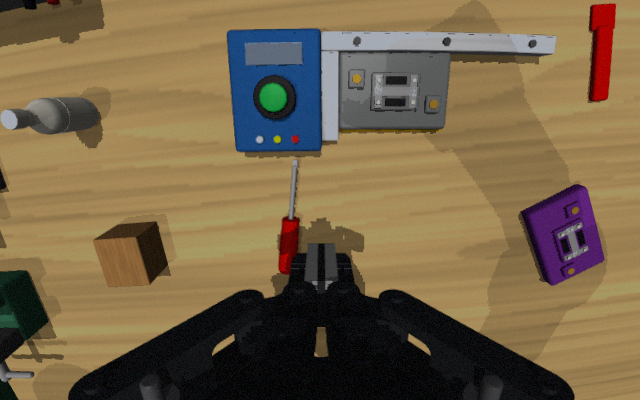

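The housing is flush at both stops (corner at about (340,52)), the button is up, the bystanders in view are undisturbed, and the arm is clear. Handing in.

```bash
python3 -c "
from workcell import workorder
print(workorder.job_done())"
```

```text
the job is handed in; nothing more can be done
None
```

The grey housing is seated in the fixture corner and the green button was then pressed and released. The job was handed in at about 21 s of the 64 s limit; no verdict is reported.

- **Seating:** I pushed the housing by its long edge to the back stop, then by its -y end to the side stop (16 N), then gave it a last squaring push to the back stop (17 N). The tool stopped at the same place as on the first push, to within about 0.5 mm. Measured in the wrist image, the edges I checked were within about 1–3 mm of where they should be. That is about as fine as the camera calibration allows.
- **Button:** I pressed it straight down with the fingers closed. The spring resisted with 3–4.5 N, then the force rose to 36 N at the end of travel. It looks up again in the last picture.
- **Final state:** The arm is about 0.26 m above the bench with force readings near zero. The bystanders in the last picture look undisturbed. The black housing and the tape ring were out of that view and I did not check them again, but the arm never worked near them.

No check failed. The estimates of the fixture's yaw differed slightly (-0.075 to -0.092 rad); I used -0.082.

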